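# Open the push-and-turn tablet jar

## Robot

A 7-joint arm with a two-finger parallel gripper is mounted at the origin on the work surface. World frame = base frame: x ahead of the robot, y to its left, z up, the work surface at z = 0. Lengths are in mm, angles in rad, forces in N, time in s.
With the tool pointing down it reaches from about 350 to 900 mm from the base axis. Payload 7.2 kg.
Tool frame: the origin (TCP) lies midway between the tips of the shut fingers; the grasp point (between the pads) lies 19 mm behind it; z points along the fingers, y is the direction in which the jaws open and shut (so a half turn about z gives the same grasp; the last joint's range is limited). The gripper opens to 85 mm and grips with 20 to 120 N. Pads are 22 mm wide; open, the fingers measure 114 mm over their backs; the gripper's body (76 mm by 85 mm) begins 54 mm behind the grasp point. The pads swing forward as they close: fully open they stand 13 mm farther back than shut.
Start: joints at [1.221, 0.411, -0.013, 1.596, 0.006, 1.134, -0.082], TCP at [173.791, -600.354, 231.297] pointing down, gripper open.
Joint ranges: [-2.95, 2.95], [-0.29, 1.99], [-1.47, 1.44], [0.14, 2.54], [-1.03, 4.17], [0.13, 1.85], [-2.86, 2.86]. Speed limits (rad/s): [2.39, 2.39, 3.01, 3.01, 3.14, 3.14, 3.14].

## Interface

Orientations are given as a unit quaternion [x, y, z, w].
In Python, from station import get_obs, grab_frame, ticket gives the robot as it stands.
- The arm moves only by the tool play_rows, never from a script. Its argument "targets" is a list of rows, each a list of 7 numbers: the shift along the tool's x, y, z each as a share of 0.8 m, from -1 to 1, then the turn, a rotation vector about the tool's x, y, z each as a share of 2 pi rad, from -1 to 1, then the closure, from 0 (fully open) to 1 (shut). In form: [[dx, dy, dz, rx, ry, rz, grip], ...]. A call has 1 to 12 rows; each row shifts and turns the commanded pose from where the row before left it, along the tool's axes as they then stand; what a row does not reach is not made up. A row lasts 1/8 s, in which the tool goes at most 62.5 mm and 10.7 degrees, less where a joint would pass 70% of its speed; a pose out of reach is approached as far as the arm can. A call with a number of a shift or a turn outside -1 to 1 is refused whole. A call with a gripper value outside its range is refused whole. The fingers move at their own pace and stop on an object; "newtons" is the grip in N (left out, the last holds). Time passes only in rows, so rows that do not move let the fingers close. It gives the time, the measured TCP pose, the force and the opening at its end, in the units of the state.
- get_obs(): the state, without advancing time (a new reading comes with each control period).
- grab_frame(name): name is "scene" or "top" or "wrist"; returns a dict with "image" (384x512x3 uint8, red, green, blue), "fx", "fy", "cx", "cy" (pixels), "R" (3x3) and "t" (3): a world point X has camera coordinates R X + t. Camera axes: x right, y down, z forward; pixel columns grow to the right and rows downward; lengths in mm; the calibration is good to about 2 mm. A picture is of the moment at which its call begins. There is no depth.
- ticket.close_job(): hands the job in, once; it reports no verdict.
The state is a dict: "time": time; "joint_positions": joint angles; "qvel": joint speeds; "effort": joint torques, N m; "tool_pos": TCP position; "tcp_rot": TCP orientation; "ft_force": force on the tool from outside, world axes, zero at the start; "moment": the same for the moment, N m; "gripper_width": finger opening in mm.
Only numpy, scipy, OpenCV 4.12 (cv2) and the standard library are available. Lean on these libraries where they do the work, as an engineer would, in place of code of your own. Each camera call takes 0.05 s, during which the arm holds its last target. There are 200 camera calls.

## Task

Open the square jar of cleaning tablets: press its child-resistant cap down and, keeping it pressed, turn it anticlockwise (seen from above) until it comes up against its stop, without forcing it or letting the jar slide or swivel on the bench. Then lift the cap off and set it down, right way up, wholly on the round cork coaster, leaving the jar standing where it was and everything else on the bench undisturbed.

Things in the scene. Friction and masses are not known exactly. Their poses are not given: they have to be found in the camera images.
- jar: The jar: white plastic, square, 72 x 72 mm, 90 mm high to its flat shoulder, 0.55 to 1.05 kg, standing loose on its rubber foot (only friction holds it; pressing on the cap helps). Origin: centre of the underside; z up, x and y square to the sides.
- jar_corner (a point): A point on one upright edge of the jar, 34 mm along the jar's x and 34 mm along its y from its axis, 45 mm up; shows how far the jar has slid or swivelled.
- jar_rim (a point): Centre of the rim of the jar's round neck, 39 mm in diameter (47 mm over its four lugs), on the jar's axis 116 mm above its underside; hidden under the cap at first. Axes as the jar's.
- cap: Inner cap, hidden in the outer shell; four lugs hook it under the neck's lugs. Origin on its axis, level with the shell's lower edge, 97 mm above the jar's underside; z up. At first its x is along the jar's x (locked). Turned 0.64 rad anticlockwise from there it can be lifted straight off; at about 0.78 rad it meets a rigid stop. It turns only when the shell is pressed and has caught it. Whole cap 58 g.
- cap_center (a point): Cap centre, on its axis, half-way up: 15.75 mm above the lower edge. The outer shell is a round ribbed grey cup, 56 mm in diameter (58 over the ribs), 31.5 mm high, lower edge 7 mm above the jar's shoulder. Unpressed it spins idly on the inner cap, so the turn may be made in several grasps: ease up, turn back, press again. This frame's yaw is the inner cap's, not the shell's.
- cap_top (a point): Centre of the cap's flat top. The shell is sprung: 3 N starts it down, 9 N takes it 2.5 mm, 12 N to the end of its 3.5 mm travel. Pressed, 3 teeth in it drop between 6 teeth on the inner cap, 60 degrees apart. Where they lie is unseen: tooth on tooth it stops 1 mm down till turned on. Up to 60 degrees may pass before it catches; then it turns with under 0.1 N m. On the stop over 0.17; past about 0.25 the jar swivels.
- coaster_top (a point): Centre of the top face of the cork coaster, a disc 110 mm in diameter and 6 mm thick, fixed to the bench; z up.
- bento: Bystander: closed pink bento box, 114 x 184 x 57 mm. Origin: centre of the underside.
- egg_cup: Bystander: white ceramic egg cup, 49 mm across, 62 mm high. Origin: centre of the underside.
- toothpick_holder: Bystander: bamboo toothpick holder, 38 mm across, 68 mm high with its picks. Origin: centre of the underside.
- spice_jar: Bystander: small round amber spice jar with a steel lid, 44 mm across, 85 mm high. Origin: centre of the underside.
- mug: Bystander: blue mug, 76 mm across, 85 mm high, handle along its y. Origin: centre of the underside.
- tea_tin: Bystander: round dark tea tin, 70 mm across, 95 mm high. Origin: centre of the underside.
There are look-alikes about, which are no part of the job. Leave any blue or turquoise look-alike of the cap alone.

How it is judged:
By the outcome, as a careful person would: the job done as asked, in the order asked, and still so for the second after the job is handed in, with the robot touching nothing.
It also fails if it takes over 64 s, if anything falls off the work surface, if the arm or the gripper's body presses on something with over 40 N, if the wrist force passes 120 N, or if a joint passes its speed limit or range.

## Working session

There is one attempt and no reset: what is moved stays moved. The work goes in short steps, Python scripts to look and compute and a tool call to move; the robot and the scene stay as the last step left them, time stands still between calls to the robot, and variables do not carry over. Pictures are saved under pics/ and viewed, about 8 in all and at most 12, crops included, and the job is handed in when it is done.

Besides the shell and the picture viewer there is one more tool, called after "Call:" by a JSON object that holds its "fn" and its "kwargs", one argument or row to a line. play_rows: Moves the arm, as the interface text tells. Its arguments: {"type":"object","properties":{"targets":{"type":"array"},"newtons":{"type":"number"}},"required":["targets"]}

```bash
mkdir -p pics; ls; python3 - <<'E'
from station import get_obs, grab_frame
import cv2,numpy as np,pickle
o=get_obs(); print(o)
for n in ["scene","top"]:
    f=grab_frame(n); pickle.dump(f,open(f"pics/{n}0.pkl","wb"))
    cv2.imwrite(f"pics/{n}0.png",cv2.resize(f["image"][:,:,::-1],(768,576),interpolation=cv2.INTER_CUBIC))
    print(n,f["fx"],f["cx"],f["cy"],f["R"],f["t"], -f["R"].T@f["t"])
E
```

```text
pics
{'time': 0.0, 'joint_positions': array([ 1.2207969 ,  0.41192475, -0.0126828 ,  1.59707015,  0.00556277,
        1.13431862, -0.0822312 ]), 'qvel': array([ 0.00064122, -0.00187549,  0.00333377,  0.0007793 , -0.0012211 ,
        0.00036769,  0.00049536]), 'effort': array([ 1.37054813e-03, -6.00616407e+01,  6.82619847e-01, -2.99407053e+01,
        1.38503624e-02,  1.06343598e-02, -2.58470527e-05]), 'tool_pos': array([ 173.61175026, -599.863789  ,  230.42706872]), 'tcp_rot': array([ 9.90093134e-01,  1.40409670e-01, -1.66709078e-04, -8.26245676e-04]), 'ft_force': array([-0.12155123, -0.2680431 ,  0.08361056]), 'moment': array([ 0.00496856, -0.00298972,  0.01380518]), 'gripper_width': 85.2063619259041}
scene 361.20853328326996 257.15890953727387 189.46636982080437 [[ 0.49888564  0.86661011  0.01000209]
 [ 0.46312517 -0.25681911 -0.84826825]
 [-0.73254911  0.42782106 -0.52947232]] [-260.8940632  -167.12122373 1443.5824592 ] [1265.04939015 -434.42147683  625.18281575]
top 444.9989914435568 258.7786339395262 190.26398630591922 [[ 6.74686297e-04 -9.99998552e-01 -1.56220007e-03]
 [-9.97003703e-01 -5.51826436e-04 -7.73518721e-02]
 [ 7.73508980e-02  1.60970750e-03 -9.97002632e-01]] [   6.48955353  544.41510847 1330.26895251] [ 439.88200249    4.64862287 1368.4033122 ]
```

View pics/top0.png

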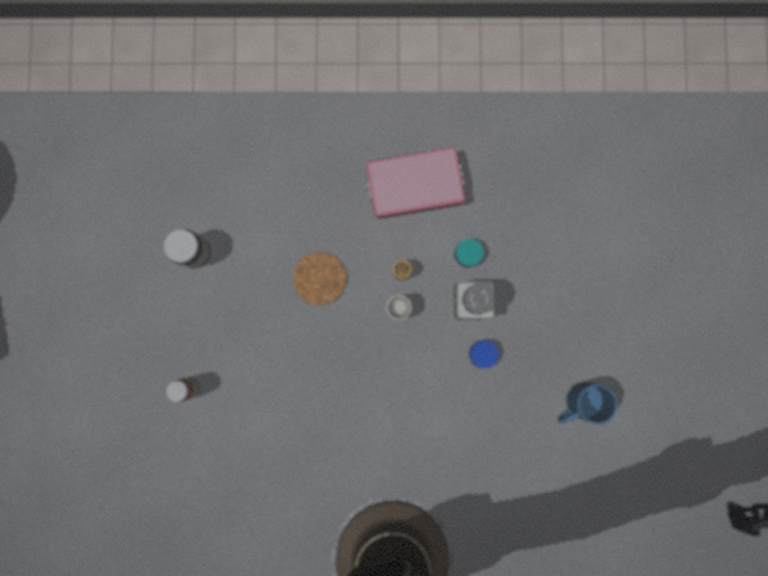

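View pics/scene0.png

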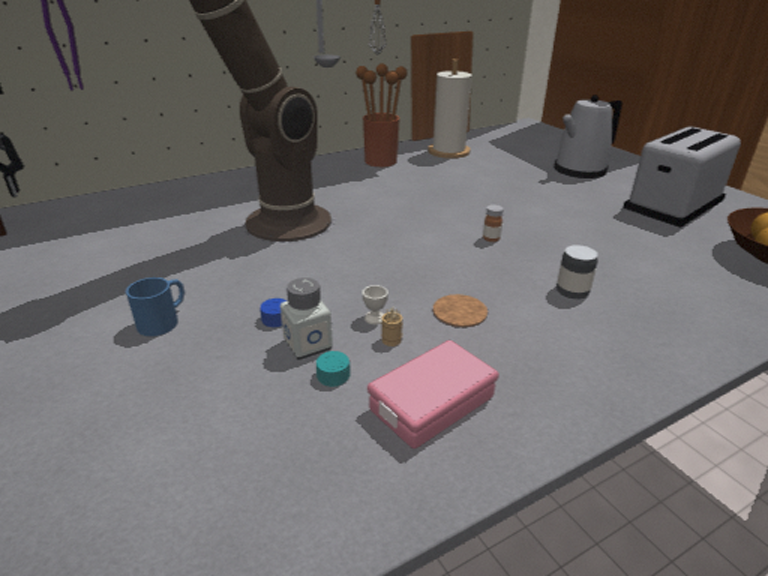

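The top view shows the grey cap on the white jar at (476,299) and the coaster at (320,278), in 768-wide pixels. The egg cup is at (400,307), the picks at (402,270), and the decoy caps at (470,253) and (484,353). Next I measure them.

```bash
cat > h.py <<'E'
import cv2,numpy as np,pickle
from scipy.spatial.transform import Rotation as Rot
def bp(f,u,v,z):
    d=f["R"].T@np.array([(u-f["cx"])/f["fx"],(v-f["cy"])/f["fy"],1.]); c=-f["R"].T@f["t"]
    return c+d*(z-c[2])/d[2]
def pj(f,X):
    c=np.atleast_2d(X)@f["R"].T+f["t"]; return np.c_[f["fx"]*c[:,0]/c[:,2]+f["cx"],f["fy"]*c[:,1]/c[:,2]+f["cy"]]
def seg(f,lo,hi,box=None):
    h=cv2.cvtColor(f["image"],cv2.COLOR_RGB2HSV); m=cv2.inRange(h,np.array(lo),np.array(hi))
    if box: k=np.zeros_like(m); x0,y0,x1,y1=box; k[y0:y1,x0:x1]=1; m=m*k
    n,l,s,c=cv2.connectedComponentsWithStats(m); i=1+np.argmax(s[1:,4]); return l==i,s[i],c[i]
def mv(p,q,P,yaw=None):  # tool-frame shift (share) to world point P and rz
    return Rot.from_quat(q).inv().apply(np.array(P)-p)/800
E
python3 - <<'E'
from h import *
f=pickle.load(open("pics/top0.pkl","rb"))
m,s,c=seg(f,(5,80,60),(20,255,255),(180,150,245,220)); print("coaster",s,c,bp(f,*c,6))
a=s; print("diam",bp(f,s[0],c[1],6)-bp(f,s[0]+s[2],c[1],6))
m,s,c=seg(f,(0,0,120),(180,60,255),(295,180,340,220)); 
cn=max(cv2.findContours(m.astype(np.uint8),0,2)[0],key=cv2.contourArea)
print("jar",s,c,cv2.minAreaRect(cn)); r=cv2.minAreaRect(cn); print(bp(f,*r[0],90)); b=cv2.boxPoints(r); print([bp(f,*p,90)[:2].round(1) for p in b])
for n,lo,hi,bx,z in [("teal",(80,80,30),(95,255,255),(290,150,340,185),30),("blue",(110,80,30),(130,255,255),(300,215,345,255),30)]:
    m,s,c=seg(f,lo,hi,bx); print(n,s,c,bp(f,*c,z))
print("egg",bp(f,400/1.5,307/1.5,62),"pick",bp(f,402/1.5,270/1.5,60),"cap",bp(f,477/1.5,298/1.5,128))
cr=f["image"][170:250,180:345,::-1]; cv2.imwrite("pics/crop.png",cv2.resize(cr,None,fx=4.8,fy=4.8,interpolation=cv2.INTER_CUBIC))
E
```

```text
coaster [196 169  35  34 930] [212.67526882 185.24623656] [560.97431488 148.57969674   6.        ]
diam [-5.76498593e-02  1.07606273e+02  0.00000000e+00]
jar [295 188  42  32 413] [311.32687651 207.7409201 ] ((315.5, 203.5), (31.0, 41.0), 90.0)
[ 500.99720131 -156.34480426   90.        ]
[array([545.7, -97.7]), array([ 545.7, -215.8]), array([ 456.6, -214.7]), array([456.5, -97.2])]
teal [304 159  19  19 278] [312.70143885 167.93165468] [ 611.63382596 -156.41835275   30.        ]
blue [313 227  20  19 302] [322.54635762 235.81125828] [ 407.12658203 -184.09271474   30.        ]
egg [498.82067154 -16.43882678  62.        ] pick [571.82121021 -20.46080442  60.        ] cap [ 512.68473217 -158.65977483  128.        ]
```

View pics/crop.png

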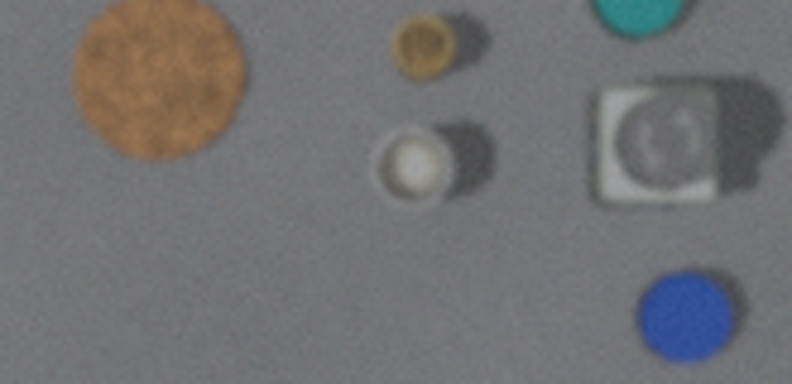

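Call:
{"fn": "play_rows", "kwargs": {
  "targets": [
    [0.0508,-0.0375,-0.007,0,0,0,0],
    [0.0508,-0.0375,-0.007,0,0,0,0],
    [0.0508,-0.0375,-0.007,0,0,0,0],
    [0.0508,-0.0375,-0.007,0,0,0,0],
    [0.0508,-0.0375,-0.007,0,0,0,0],
    [0.0508,-0.0375,-0.007,0,0,0,0],
    [0.0508,-0.0375,-0.007,0,0,0,0],
    [0.0508,-0.0375,-0.007,0,0,0,0],
    [0.0508,-0.0375,-0.007,0,0,0,0],
    [0.0508,-0.0375,-0.007,0,0,0,0],
    [0.0508,-0.0375,-0.007,0,0,0,0],
    [0,0,0,0,0,0,0]
  ]
}}

```text
time: 1.6
tool_pos: [513.4, -154.6, 292.9]
tcp_rot: [0.99, 0.144, 0.001, -0.001]
ft_force: [0.5, -0.1, -0.3]
gripper_width: 85.5
```

```bash
python3 - <<'E'
from h import *
from station import get_obs, grab_frame
f=grab_frame("wrist"); o=get_obs(); pickle.dump((f,o),open("pics/w1.pkl","wb"))
print(o["tool_pos"],o["tcp_rot"],o["joint_positions"].round(3),o["ft_force"]); print(-f["R"].T@f["t"],f["R"],f["fx"])
cv2.imwrite("pics/w1.png",cv2.resize(f["image"][:,:,::-1],(768,576),interpolation=cv2.INTER_CUBIC))
E
```

```text
[ 512.00336918 -157.30675594  292.50794366] [ 9.89819654e-01  1.42326724e-01 -2.09724270e-04 -3.33717186e-04] [ 0.487  0.233 -0.336  1.71   0.081  1.213 -1.154] [-0.47360021 -1.04121331 -0.68639165]
[ 581.61751916 -136.60600883  435.43001776] [[ 2.86119511e-01 -9.58193530e-01 -8.86256917e-04]
 [-9.21287908e-01 -2.75353370e-01  2.74607196e-01]
 [-2.63370872e-01 -7.77539787e-02 -9.61556084e-01]] 288.44651377828825
```

View pics/w1.png

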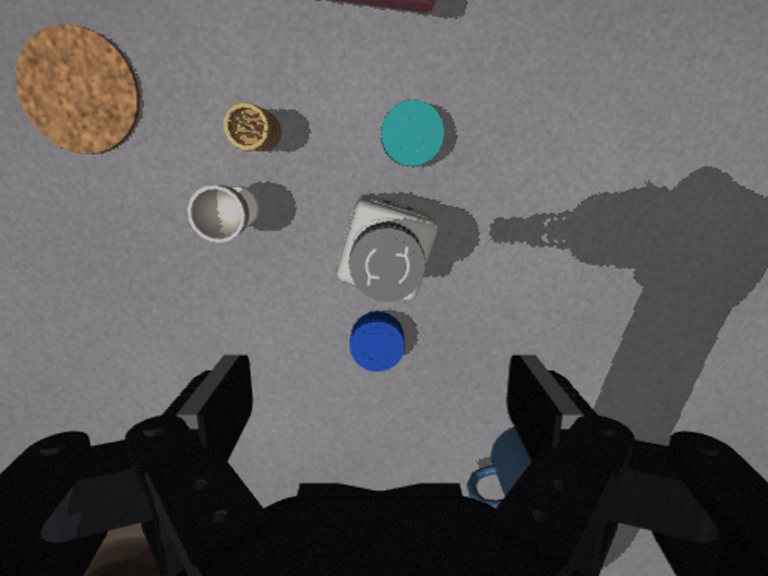

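The wrist view shows the cap's top disc at about (387,263) of 768, with the jar yawed a few degrees and the coaster at (77,88). I'll fit the known cap circle to both views.

```bash
cat >> h.py <<'E'
from scipy.optimize import minimize
def circfit(f,x0,z,r,half=None,span=8):
    g=cv2.GaussianBlur(cv2.cvtColor(f["image"],cv2.COLOR_RGB2GRAY).astype(np.float32),(0,0),0.8)
    t=np.linspace(0,2*np.pi,180,endpoint=False); 
    def smp(c,rr):
        p=pj(f,np.c_[c[0]+rr*np.cos(t),c[1]+rr*np.sin(t),0*t+z]).astype(np.float32); return cv2.remap(g,p[:,:1],p[:,1:],cv2.INTER_LINEAR)[:,0]
    cost=lambda c:-np.mean(np.clip(np.abs(smp(c,r+1.5)-smp(c,r-1.5)),0,25))
    best=min(((cost((x0[0]+a,x0[1]+b)),a,b) for a in np.arange(-span,span+.1,.5) for b in np.arange(-span,span+.1,.5)))
    s=minimize(cost,(x0[0]+best[1],x0[1]+best[2]),method="Nelder-Mead",options=dict(initial_simplex=[(x0[0]+best[1]+i,x0[1]+best[2]+j) for i,j in((0,0),(.4,0),(0,.4))]))
    return s.x,s.fun
E
python3 - <<'E'
from h import *
T=pickle.load(open("pics/top0.pkl","rb")); S=pickle.load(open("pics/scene0.pkl","rb")); f,o=pickle.load(open("pics/w1.pkl","rb"))
print("bp",bp(f,387/1.5,263/1.5,128.5))
for n,F in (("w",f),("t",T),("s",S)):
    for r in (27,28,29): print(n,r,circfit(F,(511,-159),128.5,r))
for n,F in (("w",f),("t",T),("s",S)): print("coaster",n,circfit(F,(561,148),6,55))
# jar yaw: white shoulder in wrist
im=f["image"]; x0,y0=220,125
h=cv2.cvtColor(im,cv2.COLOR_RGB2HSV); m=cv2.inRange(h,(0,0,150),(180,60,255)); k=np.zeros_like(m);k[120:205,220:298]=1;m*=k
n,l,s,c=cv2.connectedComponentsWithStats(m); print(s)
p=np.argwhere((m>0))[:,::-1]; P=np.array([bp(f,u,v,90)[:2] for u,v in p],np.float32); print(cv2.minAreaRect(P))
E
```

```text
bp [ 514.46321073 -162.46233186  128.5       ]
w 27 (array([ 512.35969835, -162.34241878]), np.float64(-19.910497665405273))
w 28 (array([ 515.21140003, -162.0904232 ]), np.float64(-19.384925842285156))
w 29 (array([ 514.8251721 , -161.62612492]), np.float64(-20.68344497680664))
t 27 (array([ 509.9549881 , -156.20668259]), np.float64(-11.42135238647461))
t 28 (array([ 510.55036621, -157.28292236]), np.float64(-11.279766082763672))
t 29 (array([ 511.39825957, -158.9376721 ]), np.float64(-11.254215240478516))
s 27 (array([ 511.00245828, -159.60253455]), np.float64(-9.028783798217773))
s 28 (array([ 510.81194954, -160.33997726]), np.float64(-9.114213943481445))
s 29 (array([ 511.33907003, -159.99936419]), np.float64(-8.836515426635742))
coaster w (array([561.39492564, 142.76848992]), np.float64(-15.024256706237793))
coaster t (array([561.45744886, 143.62902778]), np.float64(-3.0356478691101074))
coaster s (array([568.39191371, 142.44870565]), np.float64(-8.021684646606445))
[[     0      0    512    384 195899]
 [   225    136     49     54    560]
 [   275    146      3      1      3]
 [   231    152      1      1      1]
 [   230    155      1      1      1]
 [   230    157      1      1      1]
 [   229    159      1      1      1]
 [   264    165      9     24     61]
 [   244    166      9     24     61]
 [   269    195      7      5     20]]
((513.568603515625, -159.888671875), (67.00009155273438, 67.2326889038086), 1.5150058269500732)
```

Call:
{"fn": "play_rows", "kwargs": {
  "targets": [
    [0.0009,0.0015,0.0595,0,0,0,0],
    [0,0,0.0595,0,0,0,0],
    [0,0,0.0595,0,0,0,0],
    [0,0,0,0,0,0,0],
    [0,0,0,0,0,0,0]
  ]
}}

```text
time: 2.28
tool_pos: [512.9, -161.0, 151.5]
tcp_rot: [0.99, 0.14, 0.001, 0.0]
ft_force: [1.0, -0.2, 0.5]
gripper_width: 85.7
```

```bash
python3 - <<'E'
from h import *
from station import get_obs, grab_frame
f=grab_frame("wrist"); o=get_obs(); pickle.dump((f,o),open("pics/w2.pkl","wb"))
print(o["tool_pos"],o["tcp_rot"],o["ft_force"]); 
q=Rot.from_quat(o["tcp_rot"]); 
for z in (130,120,100): print(z, pj(f,o["tool_pos"]+q.apply([0,0,o["tool_pos"][2]-z])))
print("tcp",pj(f,o["tool_pos"]), "grasp",pj(f,o["tool_pos"]+[0,0,19]))
for r in (27,28,29):
  c,v=circfit(f,(512,-160),128.5,r); print(r,c,v,pj(f,[*c,128.5]))
cv2.imwrite("pics/w2.png",cv2.resize(f["image"][:,:,::-1],(768,576),interpolation=cv2.INTER_CUBIC))
E
```

```text
[ 513.49210829 -160.87517178  152.14238597] [9.90152002e-01 1.39988939e-01 1.27145536e-03 7.02571216e-04] [ 0.04322325 -0.02016467  0.13698197]
130 [[249.33733455 225.40604488]]
120 [[249.51026937 219.26206765]]
100 [[249.80769155 208.69534082]]
tcp [[248.87845456 241.70899702]] grasp [[248.44084454 259.63959114]]
27 [ 512.71795502 -162.52814026] -23.436023712158203 [[251.51863964 226.32528375]]
28 [ 513.90137664 -161.94136832] -23.719341278076172 [[251.13749982 224.37866424]]
29 [ 514.59125162 -162.11090027] -21.607011795043945 [[251.71032476 223.45385328]]
```

View pics/w2.png

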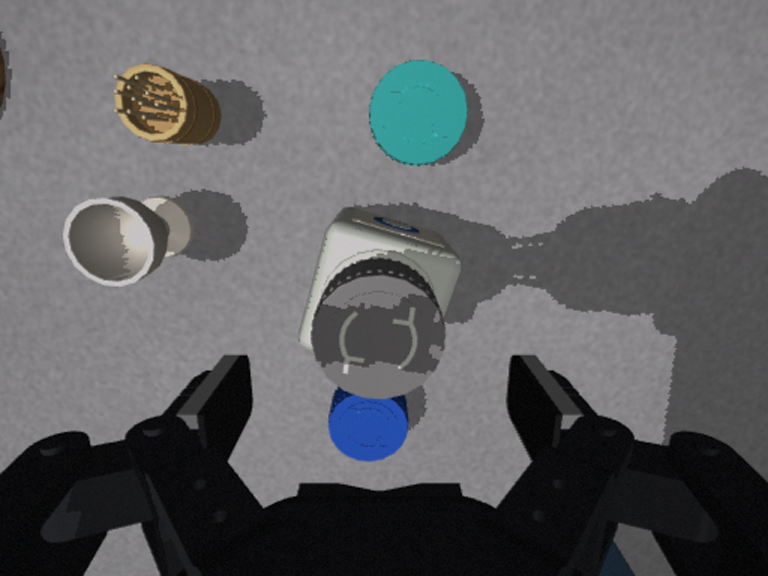

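```bash
python3 - <<'E'
from h import *
f,o=pickle.load(open("pics/w2.pkl","rb"))
q=Rot.from_quat([.99009,.14041,0,0]); p=np.array([512.8,-160.4,150.2])
print(f["cx"],f["cy"])
# camera in tool frame
c=-f["R"].T@f["t"]; print("cam in tool", Rot.from_quat(o["tcp_rot"]).inv().apply(c-o["tool_pos"]), (f["R"]@Rot.from_quat(o["tcp_rot"]).as_matrix()).round(4))
S=5; x0,y0=120,215; im=cv2.resize(f["image"][y0:y0+115,x0:x0+160,::-1],None,fx=S,fy=S,interpolation=cv2.INTER_CUBIC)
im=cv2.convertScaleAbs(im,alpha=1.8,beta=30)
Rt=Rot.from_quat(o["tcp_rot"])
for y in (-42.7,42.7):
  for x in (-11,11):
    for z,col in ((-13,(0,0,255)),(-32,(0,255,0)),(-51,(255,0,0))):
      u=pj(f,o["tool_pos"]+Rt.apply([x,y,z]))[0]; print(x,y,z,u.round(1)); cv2.circle(im,tuple(((u-[x0,y0]+.5)*S).astype(int)),4,col,-1)
cv2.imwrite("pics/w2c.png",im)
E
```

```text
252.65557015398093 189.3486312552937
cam in tool [  70.31798587    1.98094672 -141.7371747 ] [[ 1.100e-03  1.000e+00  1.000e-04]
 [-9.608e-01  1.100e-03 -2.773e-01]
 [-2.773e-01  2.000e-04  9.608e-01]]
-11 -42.7 -13 [164.4 273. ]
-11 -42.7 -32 [151.8 296.8]
-11 -42.7 -51 [135.  328.5]
11 -42.7 -13 [160.6 233.1]
11 -42.7 -32 [146.8 252.1]
11 -42.7 -51 [128.1 277.8]
-11 42.7 -13 [332.8 273.1]
-11 42.7 -32 [344.3 297. ]
-11 42.7 -51 [359.5 328.7]
11 42.7 -13 [336.4 233.3]
11 42.7 -32 [348.9 252.3]
11 42.7 -51 [365.8 278.1]
```

View pics/w2c.png

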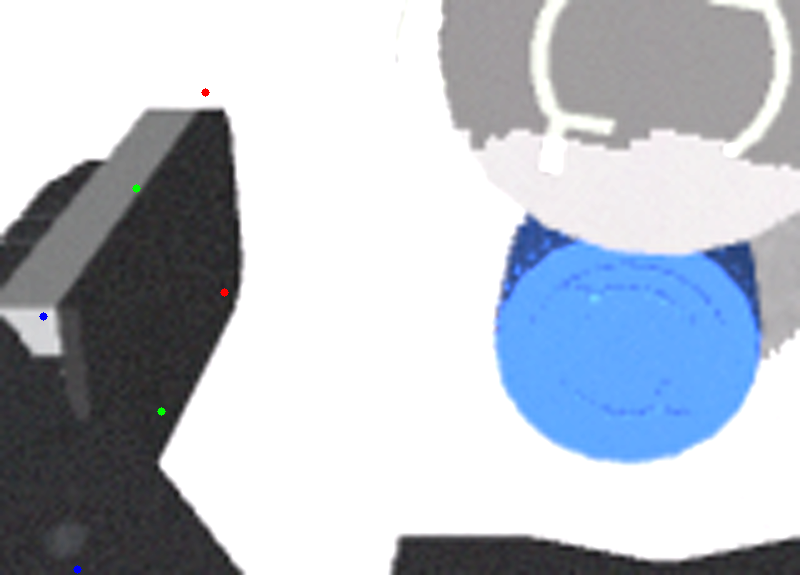

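The finger midline (about column 253) and the cap centre (about 252) agree to within 1 mm. I descend around the cap.

Call:
{"fn": "play_rows", "kwargs": {
  "targets": [
    [0,0,0.0364,0,0,0,0],
    [0,0,0.0364,0,0,0,0],
    [0,0,0,0,0,0,0.25],
    [0,0,0,0,0,0,0.25],
    [0,0,0,0,0,0,0.25]
  ],
  "newtons": 20
}}

```text
time: 2.95
tool_pos: [513.6, -160.3, 93.6]
tcp_rot: [0.99, 0.14, 0.001, 0.001]
ft_force: [-0.3, -0.2, 0.2]
gripper_width: 63.8
```

```bash
python3 - <<'E'
from h import *
from station import get_obs, grab_frame
f=grab_frame("wrist"); o=get_obs(); pickle.dump((f,o),open("pics/w3.pkl","wb"))
print(o["tool_pos"],o["tcp_rot"],o["ft_force"],o["moment"],o["gripper_width"]); 
x0,y0=150,150; im=cv2.resize(f["image"][y0:y0+150,x0:x0+200,::-1],None,fx=4,fy=4,interpolation=cv2.INTER_CUBIC)
cv2.imwrite("pics/w3.png",cv2.convertScaleAbs(im,alpha=1.4,beta=20))
E
```

```text
[ 513.37313765 -160.3085893    93.31681811] [9.90096284e-01 1.40384559e-01 1.09743602e-03 5.65432874e-04] [-0.34818117 -0.21898395  0.37528284] [ 0.04452605  0.0037872  -0.05037755] 64.15502866733169
```

View pics/w3.png

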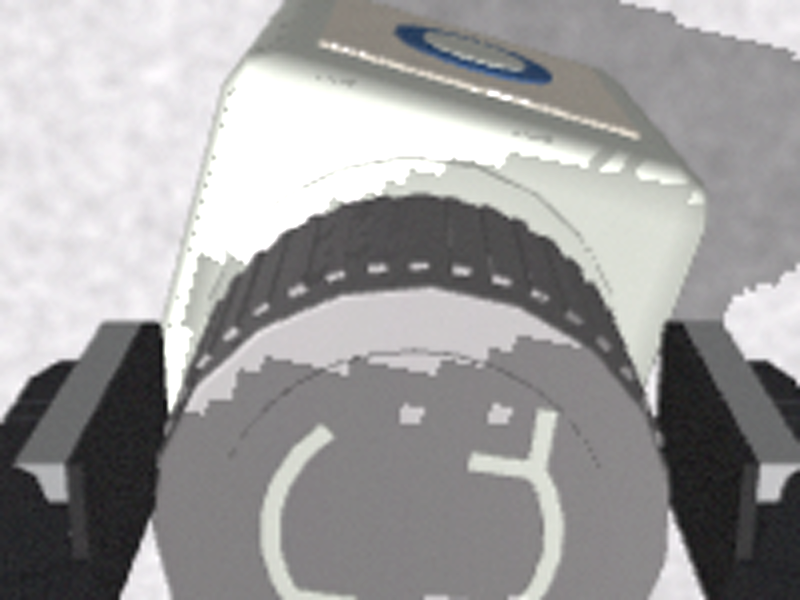

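The fingers straddle the cap: pads at columns 167 and 663, disc edges at 155 and 667. That puts the cap about 0.4 mm off-centre, towards tool -y. I correct that and close gently.

Call:
{"fn": "play_rows", "kwargs": {
  "targets": [
    [0,-0.0005,0,0,0,0,0.29],
    [0,0,0,0,0,0,0.3],
    [0,0,0,0,0,0,0.31],
    [0,0,0,0,0,0,0.315],
    [0,0,0,0,0,0,0.32]
  ],
  "newtons": 20
}}

```text
time: 3.62
tool_pos: [512.4, -159.7, 91.8]
tcp_rot: [0.99, 0.14, -0.0, 0.0]
ft_force: [0.1, 0.0, -1.0]
gripper_width: 58.0
```

Call:
{"fn": "play_rows", "kwargs": {
  "targets": [
    [0,0,0,0,0,0,0.33],
    [0,0,0,0,0,0,0.34],
    [0,0,0,0,0,0,0.36]
  ],
  "newtons": 20
}}

```text
time: 4.0
tool_pos: [512.4, -159.7, 92.0]
tcp_rot: [0.99, 0.14, 0.0, 0.0]
ft_force: [-0.4, -1.2, 1.1]
gripper_width: 55.5
```

```bash
python3 -c "
from station import get_obs
o=get_obs();print(o)"
```

```text
{'time': 4.0, 'joint_positions': array([ 0.45021936,  0.448863  , -0.30405672,  1.93353928,  0.184968  ,
        0.78562307, -1.24585806]), 'qvel': array([ 0.00074054, -0.0014188 ,  0.00072568,  0.00213845, -0.00147982,
        0.00021292, -0.00134044]), 'effort': array([-3.03712199e-01, -5.37318563e+01, -3.38431142e+00, -2.25026840e+01,
       -1.36192753e-01, -4.92432655e-02, -1.08335826e-03]), 'tool_pos': array([ 512.43993024, -159.73394753,   92.01416981]), 'tcp_rot': array([9.90096278e-01, 1.40389950e-01, 9.64013235e-05, 1.15123047e-04]), 'ft_force': array([-0.40701187, -1.2329955 ,  1.12696635]), 'moment': array([-0.14682864,  0.03446885, -0.00082387]), 'gripper_width': 55.46994980981945}
```

Call:
{"fn": "play_rows", "kwargs": {
  "targets": [
    [0,0,0,0,0,0,0.5],
    [0,0,0,0,0,0,0.5],
    [0,0,0,0,0,0,0.5]
  ],
  "newtons": 60
}}

```text
time: 4.38
tool_pos: [512.4, -159.7, 92.0]
tcp_rot: [0.99, 0.14, 0.0, 0.0]
ft_force: [-1.7, -1.4, 3.2]
gripper_width: 55.2
```

Call:
{"fn": "play_rows", "kwargs": {
  "targets": [
    [0,0,0.00125,0,0,0,0.5],
    [0,0,0.00125,0,0,0,0.5],
    [0,0,0,0,0,0,0.5]
  ]
}}

```text
time: 4.75
tool_pos: [512.6, -159.7, 91.1]
tcp_rot: [0.99, 0.14, 0.0, 0.0]
ft_force: [-5.5, 0.9, 15.9]
gripper_width: 55.1
```

Tooth on tooth: it stopped about 1 mm down at 16 N. I turn anticlockwise while holding the press.

Call:
{"fn": "play_rows", "kwargs": {
  "targets": [
    [0,0,0,0,0,-0.01,0.5],
    [0,0,0,0,0,-0.01,0.5],
    [0,0,0,0,0,-0.01,0.5],
    [0,0,0,0,0,0,0.5]
  ]
}}

```text
time: 5.25
tool_pos: [513.1, -159.6, 91.1]
tcp_rot: [0.972, 0.233, 0.001, 0.0]
ft_force: [-2.1, 1.9, 13.3]
gripper_width: 55.2
```

```bash
cat > s.py <<'E'
from station import get_obs
from h import *
o=get_obs();q=o["tcp_rot"];print(o["time"],o["tool_pos"].round(2),"yaw",round(2*np.arctan2(q[1],q[0]),4),"F",o["ft_force"].round(1),"M",o["moment"].round(3),"j7",o["joint_positions"][6].round(3))
E
python3 s.py
```

```text
5.25 [ 513.14 -159.57   91.07] yaw 0.4712 F [-2.1  1.9 13.3] M [0.062 0.576 0.01 ] j7 -1.083
```

Call:
{"fn": "play_rows", "kwargs": {
  "targets": [
    [0,0,0,0,0,-0.01,0.5],
    [0,0,0,0,0,-0.01,0.5],
    [0,0,0,0,0,-0.01,0.5],
    [0,0,0,0,0,-0.01,0.5],
    [0,0,0,0,0,0,0.5]
  ]
}}

```text
time: 5.88
tool_pos: [512.9, -159.3, 90.4]
tcp_rot: [0.935, 0.354, 0.001, 0.0]
ft_force: [-0.6, 0.0, 7.3]
gripper_width: 55.2
```

```bash
python3 s.py
```

```text
5.875 [ 512.9  -159.34   90.35] yaw 0.7227 F [-0.6  0.   7.3] M [ 0.127  0.189 -0.031] j7 -0.866
```

The force dropped and z went down, so the teeth have fallen in. I press fully before going on.

Call:
{"fn": "play_rows", "kwargs": {
  "targets": [
    [0,0,0.00125,0,0,0,0.5],
    [0,0,0.00125,0,0,0,0.5],
    [0,0,0,0,0,0,0.5]
  ]
}}

```text
time: 6.25
tool_pos: [512.9, -159.3, 88.7]
tcp_rot: [0.936, 0.353, 0.001, 0.0]
ft_force: [-1.5, -0.1, 11.1]
gripper_width: 54.9
```

```bash
python3 s.py
```

```text
6.25 [ 512.94 -159.31   88.69] yaw 0.7219 F [-1.5 -0.1 11.1] M [ 0.114  0.444 -0.082] j7 -0.869
```

Call:
{"fn": "play_rows", "kwargs": {
  "targets": [
    [0,0,0.0008,0,0,-0.005,0.5],
    [0,0,0,0,0,-0.01,0.5],
    [0,0,0,0,0,-0.01,0.5],
    [0,0,0,0,0,0,0.5]
  ]
}}

```text
time: 6.75
tool_pos: [512.9, -159.2, 88.5]
tcp_rot: [0.905, 0.426, 0.0, 0.0]
ft_force: [-4.2, 0.9, 16.4]
gripper_width: 55.0
```

```bash
python3 s.py
```

```text
6.75 [ 512.89 -159.23   88.54] yaw 0.8799 F [-4.2  0.9 16.4] M [ 0.349  0.911 -0.017] j7 -0.733
```

Call:
{"fn": "play_rows", "kwargs": {
  "targets": [
    [-0.0002,-0.0003,0,0,0,-0.01,0.5],
    [0,0,0,0,0,-0.01,0.5],
    [0,0,0,0,0,-0.01,0.5],
    [0,0,0,0,0,0,0.5]
  ]
}}

```text
time: 7.25
tool_pos: [512.7, -159.1, 88.6]
tcp_rot: [0.861, 0.509, 0.001, 0.0]
ft_force: [-4.3, 2.3, 16.3]
gripper_width: 55.2
```

```bash
python3 s.py
```

```text
7.25 [ 512.68 -159.1    88.55] yaw 1.0684 F [-4.3  2.3 16.3] M [ 0.317  0.875 -0.041] j7 -0.571
```

Call:
{"fn": "play_rows", "kwargs": {
  "targets": [
    [0,0,0,0,0,-0.01,0.5],
    [0,0,0,0,0,-0.01,0.5],
    [0,0,0,0,0,-0.01,0.5],
    [0,0,0,0,0,0,0.5]
  ]
}}

```text
time: 7.75
tool_pos: [512.9, -159.2, 88.5]
tcp_rot: [0.809, 0.588, 0.001, 0.001]
ft_force: [-3.0, 0.9, 14.8]
gripper_width: 55.2
```

```bash
python3 s.py
```

```text
7.75 [ 512.94 -159.18   88.55] yaw 1.2567 F [-3.   0.9 14.8] M [ 0.207  0.645 -0.07 ] j7 -0.409
```

```bash
cat > s.py <<'E'
from station import get_obs,grab_frame
from h import *
M=[];F=[];Y=[]
for i in range(3):
    o=get_obs();q=o["tcp_rot"];M.append(o["moment"]);F.append(o["ft_force"]);Y.append(2*np.arctan2(q[1],q[0]));
    if i<2: grab_frame("wrist")
print(round(o["time"],2),o["tool_pos"].round(2),"yaw",np.mean(Y).round(4),"F",np.mean(F,0).round(1),"M",np.mean(M,0).round(3),np.array(M)[:,2].round(3))
E
python3 s.py
```

```text
7.85 [ 512.94 -159.22   88.56] yaw 1.2561 F [-2.9  1.  15.2] M [ 0.227  0.649 -0.073] [-0.07  -0.066 -0.084]
```

Call:
{"fn": "play_rows", "kwargs": {
  "targets": [
    [0,0,0,0,0,-0.0025,0.5],
    [0,0,0,0,0,-0.0025,0.5],
    [0,0,0,0,0,-0.0025,0.5],
    [0,0,0,0,0,-0.0025,0.5]
  ]
}}

```text
time: 8.35
tool_pos: [512.9, -159.2, 88.6]
tcp_rot: [0.79, 0.613, 0.001, 0.001]
ft_force: [-3.5, 0.9, 15.1]
gripper_width: 54.9
```

```bash
python3 s.py
```

```text
8.45 [ 512.89 -159.26   88.53] yaw 1.3193 F [-3.2  1.2 15.3] M [ 0.228  0.705 -0.125] [-0.157 -0.096 -0.121]
```

Call:
{"fn": "play_rows", "kwargs": {
  "targets": [
    [0,0,0,0,0,-0.0025,0.5],
    [0,0,0,0,0,-0.0025,0.5],
    [0,0,0,0,0,0,0.5]
  ]
}}

```text
time: 8.82
tool_pos: [512.9, -159.3, 88.5]
tcp_rot: [0.781, 0.625, 0.001, 0.001]
ft_force: [-3.2, 1.8, 15.7]
gripper_width: 55.0
```

```bash
python3 s.py
```

```text
8.93 [ 512.86 -159.3    88.55] yaw 1.35 F [-3.4  1.2 15.6] M [ 0.163  0.695 -0.145] [-0.222 -0.135 -0.077]
```

```bash
sed -i 's/range(3)/range(7)/; s/i<2/i<6/' s.py; python3 s.py
```

```text
9.22 [ 512.87 -159.25   88.54] yaw 1.3499 F [-3.6  0.8 15.5] M [ 0.169  0.708 -0.127] [-0.077 -0.186 -0.163 -0.168 -0.093 -0.133 -0.07 ]
```

Call:
{"fn": "play_rows", "kwargs": {
  "targets": [
    [0,0,0,0,0,-0.0025,0.5],
    [0,0,0,0,0,-0.0025,0.5],
    [0,0,0,0,0,0,0.5]
  ]
}}

```text
time: 9.6
tool_pos: [512.8, -159.3, 88.5]
tcp_rot: [0.771, 0.637, 0.0, 0.001]
ft_force: [-3.8, 1.3, 15.3]
gripper_width: 55.1
```

```bash
python3 s.py
```

```text
9.9 [ 512.83 -159.31   88.55] yaw 1.3814 F [-3.4  1.1 15.5] M [ 0.171  0.727 -0.136] [-0.115 -0.156 -0.128 -0.116 -0.123 -0.13  -0.182]
```

Call:
{"fn": "play_rows", "kwargs": {
  "targets": [
    [0,0,0,0,0,-0.0025,0.5],
    [0,0,0,0,0,-0.0025,0.5],
    [0,0,0,0,0,-0.0025,0.5],
    [0,0,0,0,0,0,0.5]
  ]
}}

```text
time: 10.4
tool_pos: [512.8, -159.4, 88.5]
tcp_rot: [0.756, 0.655, 0.0, 0.001]
ft_force: [-4.3, -0.0, 16.2]
gripper_width: 55.1
```

```bash
python3 s.py; python3 - <<'E'
from h import *
from station import grab_frame
f=grab_frame("wrist"); pickle.dump(f,open("pics/w4.pkl","wb")); cv2.imwrite("pics/w4.png",cv2.resize(f["image"][:,:,::-1],(768,576)))
E
```

```text
10.7 [ 512.82 -159.39   88.55] yaw 1.4284 F [-3.3  0.6 15.7] M [ 0.152  0.741 -0.106] [-0.084 -0.097 -0.093 -0.093 -0.121 -0.136 -0.118]
```

View pics/w4.png

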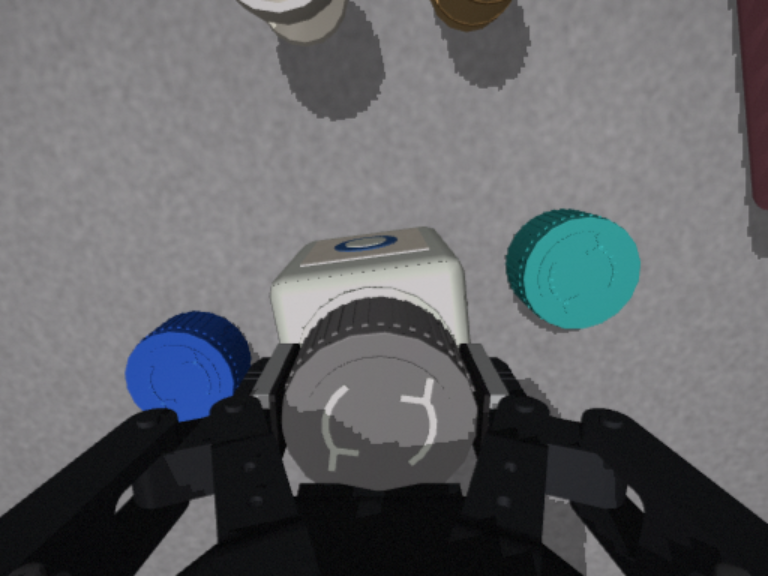

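The grip is good, and the jar still sits square: its far top edge runs (288,287)–(462,262), about 8° off, matching tool yaw 82°. I keep turning.

Call:
{"fn": "play_rows", "kwargs": {
  "targets": [
    [0,0,0,0,0,-0.0025,0.5],
    [0,0,0,0,0,-0.0025,0.5],
    [0,0,0,0,0,-0.0025,0.5],
    [0,0,0,0,0,0,0.5]
  ]
}}

```text
time: 11.25
tool_pos: [512.8, -159.4, 88.5]
tcp_rot: [0.74, 0.673, 0.0, 0.001]
ft_force: [-3.6, 0.4, 15.9]
gripper_width: 55.1
```

```bash
python3 s.py
```

```text
11.55 [ 512.83 -159.46   88.58] yaw 1.4755 F [-3.6  0.8 15.6] M [ 0.1    0.728 -0.13 ] [-0.15  -0.107 -0.139 -0.138 -0.107 -0.111 -0.16 ]
```

Call:
{"fn": "play_rows", "kwargs": {
  "targets": [
    [0,0,0,0,0,-0.0025,0.5],
    [0,0,0,0,0,-0.0025,0.5],
    [0,0,0,0,0,-0.0025,0.5],
    [0,0,0,0,0,0,0.5]
  ]
}}

```text
time: 12.05
tool_pos: [512.8, -159.5, 88.5]
tcp_rot: [0.724, 0.69, 0.0, 0.001]
ft_force: [-3.0, 0.3, 15.8]
gripper_width: 55.3
```

```bash
python3 s.py
```

```text
12.35 [ 512.78 -159.43   88.55] yaw 1.5226 F [-3.6  0.2 16.2] M [ 0.069  0.747 -0.111] [-0.089 -0.089 -0.124 -0.107 -0.136 -0.112 -0.117]
```

Call:
{"fn": "play_rows", "kwargs": {
  "targets": [
    [0,0,0,0,0,-0.0025,0.5],
    [0,0,0,0,0,-0.0025,0.5],
    [0,0,0,0,0,-0.0025,0.5],
    [0,0,0,0,0,0,0.5]
  ]
}}

```text
time: 12.85
tool_pos: [512.8, -159.5, 88.5]
tcp_rot: [0.707, 0.707, 0.0, 0.001]
ft_force: [-3.0, -0.4, 14.8]
gripper_width: 54.9
```

```bash
python3 s.py
```

```text
13.15 [ 512.76 -159.55   88.54] yaw 1.5697 F [-3.2 -0.2 15.5] M [ 0.04   0.749 -0.13 ] [-0.136 -0.097 -0.175 -0.126 -0.106 -0.121 -0.15 ]
```

Call:
{"fn": "play_rows", "kwargs": {
  "targets": [
    [0,0,0,0,0,-0.0025,0.5],
    [0,0,0,0,0,-0.0025,0.5],
    [0,0,0,0,0,-0.0025,0.5],
    [0,0,0,0,0,0,0.5]
  ]
}}

```text
time: 13.65
tool_pos: [512.8, -159.6, 88.5]
tcp_rot: [0.691, 0.723, 0.0, 0.001]
ft_force: [-3.5, 0.2, 16.0]
gripper_width: 54.8
```

```bash
sed -i 's/range(7)/range(5)/; s/i<6/i<4/' s.py; python3 s.py
```

```text
13.85 [ 512.8  -159.53   88.54] yaw 1.6168 F [-3.6  0.1 15.9] M [ 0.026  0.752 -0.133] [-0.153 -0.139 -0.105 -0.124 -0.143]
```

Call:
{"fn": "play_rows", "kwargs": {
  "targets": [
    [0,0,0,0,0,-0.0025,0.5],
    [0,0,0,0,0,-0.0025,0.5],
    [0,0,0,0,0,-0.0025,0.5],
    [0,0,0,0,0,-0.0025,0.5],
    [0,0,0,0,0,0,0.5]
  ]
}}

```text
time: 14.48
tool_pos: [512.8, -159.6, 88.5]
tcp_rot: [0.668, 0.745, 0.0, 0.001]
ft_force: [-4.1, 0.6, 16.3]
gripper_width: 55.0
```

```bash
python3 s.py
```

```text
14.68 [ 512.81 -159.63   88.53] yaw 1.6796 F [-3.8  0.2 15.3] M [-0.024  0.734 -0.127] [-0.162 -0.144 -0.081 -0.086 -0.165]
```

Call:
{"fn": "play_rows", "kwargs": {
  "targets": [
    [0,0,0,0,0,-0.0025,0.5],
    [0,0,0,0,0,-0.0025,0.5],
    [0,0,0,0,0,-0.0025,0.5],
    [0,0,0,0,0,-0.0025,0.5],
    [0,0,0,0,0,0,0.5]
  ]
}}

```text
time: 15.3
tool_pos: [512.8, -159.6, 88.5]
tcp_rot: [0.644, 0.765, 0.0, 0.001]
ft_force: [-3.4, 0.2, 15.7]
gripper_width: 54.9
```

```bash
python3 s.py
```

```text
15.5 [ 512.82 -159.67   88.55] yaw 1.7423 F [-3.1 -0.3 15.6] M [-0.053  0.733 -0.09 ] [-0.115 -0.131 -0.06  -0.048 -0.095]
```

Call:
{"fn": "play_rows", "kwargs": {
  "targets": [
    [0,0,0,0,0,-0.0025,0.5],
    [0,0,0,0,0,-0.0025,0.5],
    [0,0,0,0,0,-0.0025,0.5],
    [0,0,0,0,0,-0.0025,0.5],
    [0,0,0,0,0,0,0.5]
  ]
}}

```text
time: 16.12
tool_pos: [512.7, -159.6, 88.5]
tcp_rot: [0.62, 0.785, 0.0, 0.001]
ft_force: [-4.6, 0.4, 16.6]
gripper_width: 55.2
```

```bash
python3 s.py
```

```text
16.32 [ 512.65 -159.59   88.55] yaw 1.805 F [-4.3  0.4 16.5] M [ 0.045  0.833 -0.214] [-0.235 -0.228 -0.212 -0.187 -0.21 ]
```

Call:
{"fn": "play_rows", "kwargs": {
  "targets": [
    [0,0,0,0,0,-0.0006,0.5],
    [0,0,0,0,0,0,0.5]
  ]
}}

```text
time: 16.58
tool_pos: [512.6, -159.5, 88.5]
tcp_rot: [0.618, 0.786, 0.0, 0.001]
ft_force: [-4.3, 0.3, 16.4]
gripper_width: 55.2
```

```bash
python3 s.py
```

```text
16.77 [ 512.66 -159.56   88.55] yaw 1.8087 F [-4.1  0.4 16.7] M [ 0.033  0.857 -0.232] [-0.226 -0.248 -0.212 -0.215 -0.258]
```

The torque rises at about 5 N m/rad, past 0.2, so the cap is on the stop. I ease off and lift straight.

Call:
{"fn": "play_rows", "kwargs": {
  "targets": [
    [0,0,0,0,0,0.003,0.5],
    [0,0,-0.002,0,0,0,0.5],
    [0,0,-0.002,0,0,0,0.5],
    [0,0,-0.002,0,0,0,0.5],
    [0,0,-0.002,0,0,0,0.5],
    [0,0,-0.002,0,0,0,0.5],
    [0,0,0,0,0,0,0.5]
  ]
}}

```text
time: 17.65
tool_pos: [511.9, -159.5, 95.1]
tcp_rot: [0.625, 0.78, -0.0, -0.0]
ft_force: [0.2, -0.4, -0.6]
gripper_width: 54.9
```

```bash
python3 s.py
```

```text
17.85 [ 511.97 -159.58   95.08] yaw 1.7904 F [-0.  -0.2 -0.7] M [-0.01  -0.001  0.001] [ 0.006 -0.016 -0.008  0.029 -0.007]
```

The load is only the cap's weight (-0.7 N), so it is free. Lift it clear.

Call:
{"fn": "play_rows", "kwargs": {
  "targets": [
    [0,0,-0.01,0,0,0,0.5],
    [0,0,-0.01,0,0,0,0.5],
    [0,0,-0.01,0,0,0,0.5],
    [0,0,-0.015,0,0,0,0.5],
    [0,0,-0.03,0,0,0,0.5],
    [0,0,-0.03,0,0,0,0.5],
    [0,0,-0.025,0,0,0,0.5],
    [0,0,0,0,0,0,0.5]
  ]
}}

```text
time: 18.85
tool_pos: [513.0, -159.7, 201.1]
tcp_rot: [0.625, 0.78, 0.0, 0.002]
ft_force: [0.6, 0.7, -1.7]
gripper_width: 55.0
```

```bash
python3 s.py; python3 - <<'E'
from h import *
from station import grab_frame
T=grab_frame("top");S=grab_frame("scene");W=grab_frame("wrist")
pickle.dump((T,S,W),open("pics/a.pkl","wb"))
a=cv2.resize(S["image"][150:300,150:350],(760,570))
cv2.imwrite("pics/a.png",a[:,:,::-1])
# coaster estimates
for n,F in (("top",T),("wrist",W)):
    h=cv2.cvtColor(F["image"],cv2.COLOR_RGB2HSV); m=cv2.inRange(h,(5,80,60),(20,255,255)); k,l,s,c=cv2.connectedComponentsWithStats(m); i=1+np.argmax(s[1:,4])
    cn=max(cv2.findContours((l==i).astype(np.uint8),0,cv2.CHAIN_APPROX_NONE)[0],key=cv2.contourArea)[:,0]
    P=np.array([bp(F,u,v,6)[:2] for u,v in cn],np.float32); print(n,s[i],"minEncl",cv2.minEnclosingCircle(P),"ell",cv2.fitEllipse(P))
m,s,c=seg(S,(5,80,60),(20,255,255),(280,190,335,225)); cn=max(cv2.findContours(m.astype(np.uint8),0,cv2.CHAIN_APPROX_NONE)[0],key=cv2.contourArea)[:,0]
P=np.array([bp(S,u,v,6)[:2] for u,v in cn],np.float32); print("scene",cv2.minEnclosingCircle(P),cv2.fitEllipse(P))
# jar shift between first and present
for n,A,B,(x0,y0,x1,y1) in (("top",pickle.load(open("pics/top0.pkl","rb")),T,(290,185,340,220)),("scene",pickle.load(open("pics/scene0.pkl","rb")),S,(185,210,225,240))):
    g=[cv2.cvtColor(X["image"],cv2.COLOR_RGB2GRAY)[y0:y1,x0:x1].astype(np.float32) for X in (A,B)]; print(n,cv2.phaseCorrelate(*g,cv2.createHanningWindow((x1-x0,y1-y0),cv2.CV_32F)))
E
```

```text
19.05 [ 511.48 -159.6   198.38] yaw 1.7903 F [ 0.1  0.3 -1. ] M [0.021 0.017 0.024] [-0.001 -0.02   0.096  0.032  0.01 ]
top [196 168  35  35 934] minEncl ((561.006591796875, 148.32723999023438), 53.421043395996094) ell ((561.0128173828125, 148.494384765625), (102.95121002197266, 104.11799621582031), 171.1150665283203)
wrist [ 322   24   53   51 1769] minEncl ((582.7505493164062, -14.630976676940918), 28.69978904724121) ell ((584.6915283203125, -14.618099212646484), (40.09772872924805, 57.94011688232422), 136.25454711914062)
scene ((562.567626953125, 147.90780639648438), 56.27852249145508) ((563.2866821289062, 148.17257690429688), (105.28389739990234, 107.84886932373047), 41.12373352050781)
top ((11.030452267208904, 2.1764567811264772), 0.2094156895743476)
scene ((0.04165225986562504, -0.13477260140971126), 0.900524648030599)
```

View pics/a.png

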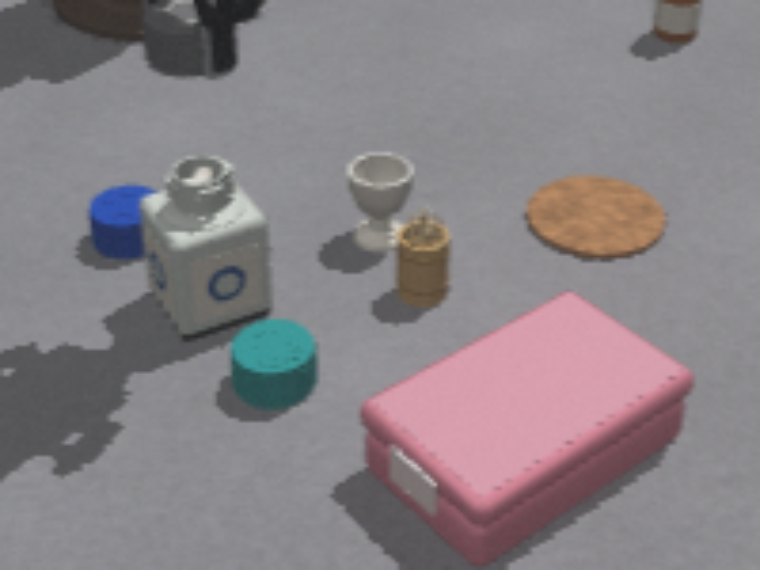

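The jar is open and unmoved (0.1 px shift in the scene view). The coaster is at (561.5, 148.2) from two views. Carry the cap over.

Call:
{"fn": "play_rows", "kwargs": {
  "targets": [
    [0.0517,0.0205,0,0,0,0,0.5],
    [0.0517,0.0205,0,0,0,0,0.5],
    [0.0517,0.0205,0,0,0,0,0.5],
    [0.0517,0.0205,0,0,0,0,0.5],
    [0.0517,0.0205,0,0,0,0,0.5],
    [0.0517,0.0205,0,0,0,0,0.5],
    [0.0517,0.0205,0,0,0,0,0.5],
    [0,0,0.05,0,0,0,0.5],
    [0,0,0.05,0,0,0,0.5],
    [0,0,0.05,0,0,0,0.5],
    [0,0,0.05,0,0,0,0.5],
    [0,0,0,0,0,0,0.5]
  ]
}}

```text
time: 20.7
tool_pos: [558.6, 147.3, 36.2]
tcp_rot: [0.625, 0.78, -0.003, -0.002]
ft_force: [-0.4, -0.1, -0.1]
gripper_width: 54.9
```

```bash
python3 s.py
```

```text
20.9 [562.16 148.56  40.95] yaw 1.7907 F [-0.1  0.7 -0.3] M [0.027 0.009 0.005] [ 0.052  0.    -0.058  0.016  0.017]
```

Centred. Lower it to TCP z ≈ 4, then feel for contact.

Call:
{"fn": "play_rows", "kwargs": {
  "targets": [
    [0,0,0.02,0,0,0,0.5],
    [0,0,0.015,0,0,0,0.5],
    [0,0,0.007,0,0,0,0.5],
    [0,0,0.0025,0,0,0,0.5],
    [0,0,0,0,0,0,0.5],
    [0,0,0,0,0,0,0.5]
  ]
}}

```text
time: 21.65
tool_pos: [561.2, 148.1, 3.9]
tcp_rot: [0.625, 0.78, 0.0, 0.0]
ft_force: [-0.2, 0.8, -0.5]
gripper_width: 55.5
```

```bash
python3 s.py
```

```text
21.85 [561.16 147.97   3.82] yaw 1.7904 F [-0.3  0.1 -0.4] M [-0.011  0.018  0.005] [-0.033  0.015 -0.028  0.006  0.067]
```

Call:
{"fn": "play_rows", "kwargs": {
  "targets": [
    [0,0,0.00125,0,0,0,0.5],
    [0,0,0.00125,0,0,0,0.5],
    [0,0,0,0,0,0,0.5]
  ]
}}

```text
time: 22.22
tool_pos: [561.1, 148.0, 2.3]
tcp_rot: [0.625, 0.78, -0.0, 0.0]
ft_force: [-1.3, -1.4, 6.1]
gripper_width: 55.0
```

```bash
python3 s.py
```

```text
22.43 [561.13 147.97   2.24] yaw 1.7904 F [-1.9 -1.5  6.5] M [-0.229  0.469 -0.002] [-0.065 -0.042 -0.001  0.071  0.028]
```

Contact at 6.5 N. I ease off 0.5 mm, open, and retreat.

Call:
{"fn": "play_rows", "kwargs": {
  "targets": [
    [0,0,-0.0006,0,0,0,0.5],
    [0,0,0,0,0,0,0.33],
    [0,0,0,0,0,0,0.3],
    [0,0,0,0,0,0,0.2],
    [0,0,0,0,0,0,0],
    [0,0,0,0,0,0,0],
    [0,0,0,0,0,0,0]
  ]
}}

```text
time: 23.3
tool_pos: [561.0, 148.0, 2.1]
tcp_rot: [0.625, 0.78, 0.0, 0.0]
ft_force: [0.4, -0.2, 0.6]
gripper_width: 85.3
```

Call:
{"fn": "play_rows", "kwargs": {
  "targets": [
    [0,0,-0.01,0,0,0,0],
    [0,0,-0.02,0,0,0,0],
    [0,0,-0.03,0,0,0,0],
    [0,0,-0.06,0,0,0,0],
    [0,0,-0.06,0,0,0,0],
    [0,0,-0.06,0,0,0,0],
    [0,0,0,0,0,0,0],
    [0,0,0,0,0,0,0]
  ]
}}

```text
time: 24.3
tool_pos: [560.9, 147.7, 194.6]
tcp_rot: [0.625, 0.78, 0.0, 0.0]
ft_force: [-0.1, -0.6, -1.2]
gripper_width: 84.9
```

```bash
python3 s.py; python3 - <<'E'
from h import *
from station import grab_frame
T=grab_frame("top");S=grab_frame("scene")
a=cv2.resize(S["image"][140:300,150:350],(760,608))[:570]
cv2.imwrite("pics/b.png",a[:,:,::-1])
A=pickle.load(open("pics/scene0.pkl","rb"))
for n,(x0,y0,x1,y1) in dict(jar=(185,212,225,240),egg=(235,185,262,218),pick=(252,205,272,232),bento=(240,225,335,297),teal=(208,233,237,259),blue=(172,198,190,220)).items():
    g=[cv2.cvtColor(X["image"],cv2.COLOR_RGB2GRAY)[y0:y1,x0:x1].astype(np.float32) for X in (A,S)]; r=cv2.phaseCorrelate(*g,cv2.createHanningWindow((x1-x0,y1-y0),cv2.CV_32F)); print(n,np.round(r[0],2),round(r[1],2))
print("cap scene",circfit(S,(561.5,148),37.5,28))
E
```

```text
24.5 [560.4  147.75 193.01] yaw 1.7904 F [ 0.1  0.1 -0.2] M [-0.015  0.03   0.011] [ 0.037 -0.003  0.013 -0.006  0.016]
jar [0.03 0.  ] 0.91
egg [ 0.48 -0.03] 0.98
pick [-0.01  0.66] 0.9
bento [ 0.05 -0.16] 0.94
teal [-0.21  0.18] 0.7
blue [-0.06 -0.17] 1.05
cap scene (array([562.3029068 , 147.79342422]), np.float64(-7.670814514160156))
```

View pics/b.png

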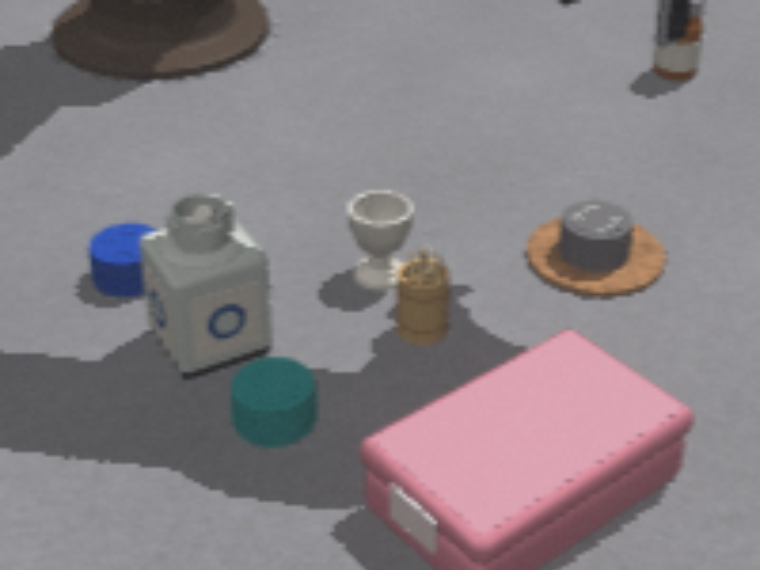

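The cap sits upright in the middle of the coaster, at about (597,235) in the crop. The jar and bystanders are where they were; the small correlation shifts come from the arm's shadow. The arm is clear, so I hand in.

```bash
python3 -c "
from station import ticket
print(ticket.close_job())"
```

```text
the job is handed in; nothing more can be done
None
```

The jar is open, and its cap sits right way up in the middle of the cork coaster. I handed the job in at about 24.5 s of the 64 s allowed.

- **Opening:** I gripped the cap at 60 N. It first stopped tooth on tooth, so I turned it on until it dropped in. With about 16 N on it, I then turned it anticlockwise until the measured torque rose from about 0.12 to 0.23 N m. I took that as the stop, since it kept climbing at about 5 N m/rad.
- **Lifting and placing:** The cap came off with only its own weight showing. It touched the coaster at about 6.5 N, and the gripper is now well clear, about 190 mm up.
- **Last checks:** In the scene camera the cap measures at (562, 148) mm, against (561.5, 148) for the coaster, so it is wholly on it. The jar shows no shift (0.03 px).
- **Checks that disagreed:**
  - The running torque read about 0.12 N m, where the task says under 0.1.
  - The egg cup and toothpick holder each read a shift of about half a pixel. I put this down to the arm's shadow, because nothing went near them.
  - A top-camera check of the jar mid-way gave no usable result, because the open arm was over the jar.
  - The spice jar, mug and tea tin were not measured at the end; the arm stayed away from them.

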